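Nest a finned heat sink in its comb support block

ROBOT

A 6-joint arm with a two-finger parallel gripper is mounted at the origin on the work surface. World frame = base frame: x ahead of the robot, y to its left, z up, the work surface at z = 0. Lengths are in m, angles in rad, forces in N, time in s.
With the tool pointing down it reaches from about 0.35 to 0.975 m from the base axis. Payload 4.9 kg.
Tool frame: the origin (TCP) lies midway between the tips of the shut fingers; the grasp point (between the pads) lies 19 mm behind it; z points along the fingers, y is the line along which they close (so a half turn about z gives the same grasp; the last joint's range is limited). The gripper opens to 85 mm and grips with 20 to 120 N. Pads are 22 mm wide; open, the fingers measure 114 mm over their backs; the gripper's body (76 mm by 85 mm) begins 54 mm behind the grasp point. The pads swing forward as they close: fully open they stand 13 mm farther back than shut.
Start: joints at [1.108, 0.053, 1.613, -0, 1.476, -0.119], TCP at [0.211, 0.588, 0.231] pointing down, gripper open.
Joint ranges: [-3.01, 3.01], [-1.01, 2.22], [0.06, 2.58], [-1.02, 4.17], [0.09, 2.62], [-3.14, 3.14]. Speed limits (rad/s): [2.57, 2.57, 3.14, 3.14, 3.14, 3.14].

INTERFACE

Orientations are given as a unit quaternion [w, x, y, z].
In Python, from plant import state, grab_frame, camera_info, job_done, spot_in, masks_of, pinpoint gives the robot as it stands.
- The arm moves only by the shell command python3 -m handwheel 'ROWS' [OPENING]. ROWS is JSON, a list that holds one entry, the list of rows, each a list of 6 numbers: the shift along the world's x, y, z in m, then the turn, a rotation vector about the world's x, y, z in degrees. In form: [[[tx, ty, tz, ax, ay, az], ...]]. A call has 1 to 20 rows; each row shifts and turns the commanded pose from where the row before left it; what a row does not reach is not made up. A row lasts 1/12 s, in which the tool goes at most 41.7 mm and 7.16 degrees, less where a joint would pass 70% of its speed; a pose out of reach is approached as far as the arm can. A call is refused whole if a number of a shift passes 0.0417 or a number of a turn 7.16, either way. A call with a gripper value outside its range is refused whole. OPENING is the opening, from 0 (shut) to 1 (fully open), set as the call begins (- or left out, the last holds). The fingers move at their own pace and stop on an object; the grip force is fixed at half the most. Time passes only in rows, so rows that do not move let the fingers close. It gives the time, the measured TCP pose, the force, the opening and the grip force at its end, in the units of the state.
- state(): the state, without advancing time (a new reading comes with each control period).
- grab_frame(name): name is "scene" or "top"; returns (picture, depth): 480x640x3 uint8, blue, green, red; 480x640 float32, m along the optical axis (not along the pixel's ray), 0 where there is no reading.
- camera_info(name): a dict with "fx", "fy", "cx", "cy" (pixels), "T" (4x4, takes a point from camera to world coordinates). Camera axes: x right, y up, looking along -z (the intrinsics and any distortion apply to the point x, -y, -z); pixel columns grow to the right and rows downward; lengths in m; the calibration is good to about 2 mm. A picture is of the moment at which its call begins. camera_info takes no time and is no camera call.
- job_done(): hands the job in; it is judged then, once.
Trained networks look in the newest picture that a camera, given by its name, has taken for a name from the list of things; names that differ only in an ending like _2 or _b are one class to them, and where a whole thing is asked for, a point or a joint stands for the part that bears it (a point fixed in the world has none). Each returns a list of dicts, best first, with "conf" (0 to 1); they miss things now and then, are a little off and sometimes report something else, mostly with a low value. They report only what shows in the picture. A call takes as long as a camera call.
- spot_in(camera, thing): "box" ([left, top, width, height] in pixels, round what is visible of it).
- masks_of(camera, thing): "region" (480x640 bool, what is visible of it) and "box" ([left, top, width, height] in pixels, round what is visible of it).
- pinpoint(camera, thing): "position" ([column, row] in pixels: a listed point, or the origin of a listed thing).
The state is a dict: "time": time; "joint_pos": joint angles; "joint_vel": joint speeds; "joint_efforts": joint torques, N m; "tool_pos": TCP position; "tool_rot": TCP orientation; "contact_force": force on the tool from outside, world axes, zero at the start; "ft_torque": the same for the moment, N m; "gripper_width": opening from 0.0 (shut) to 1.0 (fully open); "grasp_force": force on a finger pad.
Only numpy, scipy, OpenCV 4.12 (cv2) and the standard library are available. Lean on these libraries where they do the work, as an engineer would, in place of code of your own. Each camera call takes 0.05 s, during which the arm holds its last target. There are 200 camera calls.

TASK

The flat base of the larger heat sink has to be filed next: turn that heat sink over and nest it, fins down, in the comb-shaped support block clamped in the low blue vice, with every fin of the block in its own channel of the heat sink, the fins bottomed all along and the ends of the two about level. Lower it in gently, do not let it drop in, and leave it there with nothing holding it. Leave the other loose things on the bench where they are.

Things in the scene. Friction and masses are not known exactly. Their poses are not given: they have to be found in the camera images.
- heat_sink: The heat sink to be nested: plain aluminium, the larger of the two, 90 long (x, the way the fins run), 60 wide (y), 40 mm high, 0.3 kg. Five fins stand on a flat 10 mm base plate. Origin: centre of the base plate's flat outer face; z points from there to the fin tips: up at the start (it lies on its base), down when nested. Stands steadily on its base or upright on an end. Half a turn about z changes nothing.
- fin_tips (a point): Centre of the plane of the heat sink's fin tips, 40 mm along z from its origin, same axes. The five fins are 4 mm thick, 30 mm high, 90 mm long, round-tipped, at y = 0, +-14 and +-28 mm, leaving four 10 mm channels. The outer fins are flush with the base plate's edges: each long side is one flat face, 90 x 40 mm.
- comb_floor (a point): Centre of the floor of the grey plastic comb block, level, 72 mm above the bench; z up. Block 90 long (x, the way its fins run), 62 mm wide (y). Four fins stand on the floor: 5 mm thick, 26 mm high, round-tipped, at y = +-7 and +-21 mm: 2.5 mm of play each side in the heat sink's channels. Nested, the heat sink's fin tips stand on the floor, fin_tips on this point, its base on top, 112 mm above the bench.
- vice: Low blue machine vice bolted to the bench, holding the comb block in its jaws. Origin on the bench below comb_floor, same axes. Jaws: 100 mm wide (x), y = 31 to 73 mm either side of the block, tops 64 mm above the bench, 8 mm below the comb's floor. Screw with cross bar reaches to y = -176 mm, 56 mm high at most. Bolting lugs reach 75 mm to each side in x, 24 mm high.
- small_sink: Another, smaller heat sink that is not wanted: aluminium, 64 x 46 x 20 mm, seven thin fins, fins up. Origin: centre of its underside. It may lie where the large one lay in another run.
- hammer: Hammer with wooden handle, 280 mm long, lying; head 90 mm wide, 26 mm high. Origin: under its middle, x along the handle to the head.
- spanner: Flat steel spanner, 170 mm long, 8 mm high. Origin: under its middle, x along it.
- screwdriver: Screwdriver with black handle, 200 mm long, 26 mm high. Origin: under its middle, x along it.
- file: Flat file with wooden handle, 330 mm long, 26 mm high. Origin: on the bench 10 mm from its middle, x along it to the blade's end.
- step_block: Stepped aluminium block, 70 x 50 mm, 40 mm high. Origin: centre of its underside.
- oil_bottle: White oil bottle, 56 mm in diameter, 150 mm tall, standing. Origin: centre of its underside.

How it is judged:
At the end, for the whole second after the job is handed in: The larger heat sink rests fins down in the comb block, still: fin tips within 3 mm of the block's floor, tilt under 3 degrees, within 4 mm sideways of the middle (each block fin in its own channel), ends level with the block's within 8 mm, fins parallel within 6 degrees (x of fin_tips in the frame of comb_floor between -0.008 and 0.008 m and y of fin_tips in the frame of comb_floor between -0.004 and 0.004 m and z of fin_tips in the frame of comb_floor between -0.003 and 0.003 m and angle between heat_sink's own z axis and vertical above 3.09 rad and angle between the x axis of heat_sink and the x axis of comb_floor, either way round below 0.1 rad and linear speed of heat_sink below 0.01 m/s and angular speed of heat_sink below 0.1 rad/s); the robot touches nothing.
It fails at once if the heat sink is dropped or slammed into the comb (faster than 0.4 m/s while its fins are between the block's fins) (x of fin_tips in the frame of comb_floor between -0.03 and 0.03 m and y of fin_tips in the frame of comb_floor between -0.03 and 0.03 m and z of fin_tips in the frame of comb_floor below 0.026 m and linear speed of heat_sink above 0.4 m/s).
It fails at once if another loose thing on the bench is moved by more than 30 mm or knocked over (bottle) (distance of any of small_sink, hammer, spanner, screwdriver, file, step_block, oil_bottle from where it was at the start of the episode above 0.03 m or angle between oil_bottle's own z axis and vertical above 0.5 rad).
It also fails if it takes over 67 s, if anything falls off the work surface, if the arm or the gripper's body presses on something with over 40 N, if the wrist force passes 120 N, or if a joint passes its speed limit or range.

## Working session

There is one attempt and no reset: what is moved stays moved. The work goes in short steps, Python scripts to look and compute and a shell command to move; the robot and the scene stay as the last step left them, time stands still between calls to the robot, and variables do not carry over. Pictures are saved under pics/ and viewed, at most 10 in all, crops included, and the job is handed in when it is done.

```bash
mkdir -p pics; cat > h.py <<'E'
import numpy as np, cv2
from plant import *
def cloud(cam, d):
    c=camera_info(cam); v,u=np.mgrid[0:480,0:640]
    p=np.stack([(u-c['cx'])/c['fx']*d,-(v-c['cy'])/c['fy']*d,-d,np.ones_like(d)],-1)
    return (p@np.array(c['T']).T)[...,:3]
E
python3 - <<'E'
from h import *
s=state(); print({k:np.round(v,3) for k,v in s.items()})
for cam in ['top','scene']:
    im,d=grab_frame(cam); cv2.imwrite(f'pics/{cam}0.png',im); P=cloud(cam,d)
    np.savez(f'{cam}0.npz',im=im,P=P,d=d)
    print(cam,np.round(camera_info(cam)['T'],3).tolist(),camera_info(cam)['fx'])
    for t in ['heat_sink','small_sink','vice','hammer','spanner','screwdriver','file','step_block','oil_bottle']:
        for m in masks_of(cam,t)[:2]:
            r=m['region']&(d>0); q=P[r]
            if m['conf']<.3 or len(q)<10: continue
            hi=q[q[:,2]>np.percentile(q[:,2],60)]
            print(cam,t,round(m['conf'],2),m['box'],'med',np.round(np.median(q,0),3),'z95',np.round(np.percentile(q[:,2],95),3), 'rect',np.round(cv2.minAreaRect(q[:,:2].astype(np.float32)*1000)[0:3][1],0),cv2.minAreaRect(q[:,:2].astype(np.float32)*1000)[2])
    for t in ['heat_sink','fin_tips','comb_floor']: print(t,[(round(x['conf'],2),np.round(x['position'],1)) for x in pinpoint(cam,t)][:2])
E
```

```text
{'time': np.float64(0.0), 'joint_pos': array([ 1.108,  0.053,  1.614,  0.   ,  1.476, -0.119]), 'joint_vel': array([-0.   , -0.001, -0.   ,  0.   , -0.001, -0.001]), 'joint_efforts': array([ 1.0000e-03, -3.9367e+01, -3.7018e+01,  0.0000e+00,  7.0000e-03,
        0.0000e+00]), 'tool_pos': array([0.21 , 0.588, 0.23 ]), 'tool_rot': array([-0.   ,  0.171,  0.985, -0.001]), 'contact_force': array([ 0.6  , -0.76 , -0.916]), 'ft_torque': array([-0.053, -0.004, -0.049]), 'grasp_force': np.float64(0.0), 'gripper_width': np.float64(1.0)}
top [[0.031, 0.997, -0.071, 0.489], [-0.999, 0.032, 0.01, 0.049], [0.012, 0.071, 0.997, 1.462], [0.0, 0.0, 0.0, 1.0]] 556.5190607593423
top heat_sink 0.97 [200.9, 224.0, 39.9, 27.1] med [0.596 0.3   0.015] z95 0.041 rect [66. 90.] 11.100203514099121
top small_sink 0.72 [300.4, 248.1, 26.3, 25.2] med [0.54  0.058 0.007] z95 0.022 rect [63. 45.] 25.131681442260742
top vice 0.78 [397.3, 215.4, 62.4, 102.5] med [ 0.558 -0.225  0.055] z95 0.095 rect [154. 258.] 83.50041961669922
top hammer 0.85 [103.2, 207.2, 113.2, 36.6] med [0.624 0.491 0.022] z95 0.028 rect [ 87
[... 2197 characters left out ...]
 0.592 -0.25   0.054] z95 0.097 rect [163. 350.] 77.35086822509766
scene step_block 0.62 [127.2, 320.5, 43.3, 30.9] med [ 0.463 -0.416  0.03 ] z95 0.043 rect [74. 51.] 7.605343818664551
scene step_block 0.39 [369.1, 190.9, 32.3, 29.8] med [0.602 0.289 0.025] z95 0.041 rect [ 65. 123.] 14.050373077392578
scene oil_bottle 0.95 [221.8, 348.8, 29.7, 50.7] med [ 0.711 -0.368  0.094] z95 0.15 rect [ 60. 138.] 63.22160720825195
scene oil_bottle 0.61 [126.9, 322.4, 42.9, 30.5] med [ 0.463 -0.416  0.03 ] z95 0.043 rect [74. 51.] 8.759429931640625
heat_sink [(0.82, array([381.9, 209.4]))]
fin_tips [(0.89, array([387.5, 199.1])), (0.73, array([245. , 325.3]))]
comb_floor [(0.87, array([242.2, 308.3]))]
```

View pics/top0.png

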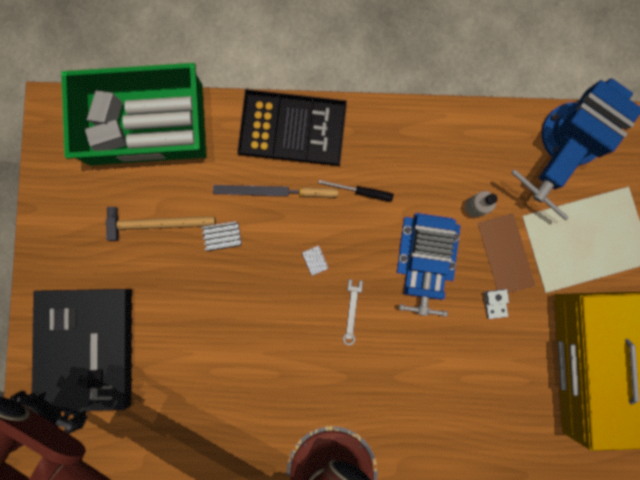

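View pics/scene0.png

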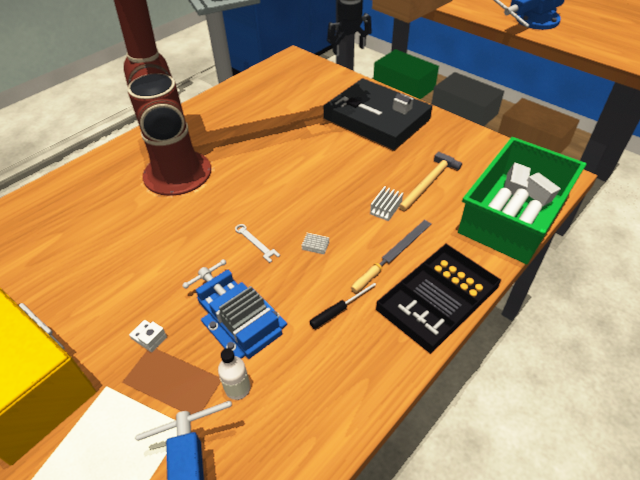

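The top view shows the large heat sink at about (221,236), fins running along world y, with the hammer handle's end just beside it. The comb in the vice is at about (436,243). In the scene view they are at (386,203) and (242,308). Next I fit the two poses.

```bash
python3 - <<'E'
from h import *
def fit(q,n):
    r=cv2.minAreaRect(q[:,:2].astype(np.float32)*1000); c=q[:,:2]-q[:,:2].mean(0)
    U,S,V=np.linalg.svd(c,full_matrices=False); b=cv2.boxPoints(r)
    e=max([(b[1]-b[0]),(b[2]-b[1])],key=np.linalg.norm)
    print(n,len(q),'c',np.round(r[0],1),'size',np.round(r[1],1),'long dir deg',round(np.degrees(np.arctan2(e[1],e[0]))%180,1),'pca',round(np.degrees(np.arctan2(V[0,1],V[0,0]))%180,1),'z',np.round(np.median(q[:,2]),4))
for cam in ['top','scene']:
    P=np.load(cam+'0.npz')['P']; X,Y,Z=P[...,0],P[...,1],P[...,2]
    s=(abs(X-.6)<.07)&(abs(Y-.295)<.08)
    fit(P[s&(Z>.034)&(Z<.05)],'sink '+cam); fit(P[s&(Z>.006)&(Z<.05)],'sinkall '+cam)
    k=(abs(X-.57)<.1)&(abs(Y+.24)<.1)
    fit(P[k&(Z>.088)],'combfins '+cam); fit(P[k&(Z>.068)],'comb '+cam); fit(P[k&(Z>.05)],'jaws '+cam)
    h=(abs(X-.62)<.06)&(Y>.30)&(Y<.42)&(Z>.006)
    c=camera_info(cam)
# crop of sink with scale
im=np.load('top0.npz')['im']; a=cv2.resize(im[205:265,180:260],None,fx=5,fy=5,interpolation=cv2.INTER_CUBIC); b=cv2.resize(im[205:265,395:475],None,fx=5,fy=5,interpolation=cv2.INTER_CUBIC)
cv2.imwrite('pics/crop0.png',np.hstack([a,b]))
P=np.load('top0.npz')['P'];h=(P[...,2]>.012)&(P[...,2]<.033)&(P[...,1]>.345)&(P[...,1]<.4)&(abs(P[...,0]-.62)<.05)
print('handle near end',np.round(P[h].min(0),3),np.round(P[h].max(0),3))
E
```

```text
sink top 270 c [604.4 305.7] size [79.2 92.9] long dir deg 100.9 pca 100.6 z 0.0379
sinkall top 1005 c [598.8 295. ] size [139.4 156.9] long dir deg 92.2 pca 67.4 z 0.0213
combfins top 329 c [ 590.8 -239.8] size [90.6 47.6] long dir deg 83.2 pca 82.1 z 0.0964
comb top 907 c [ 589.1 -236.6] size [ 96.7 136.9] long dir deg 173.4 pca 84.7 z 0.0751
jaws top 2284 c [ 562.9 -236.1] size [101.7 194.9] long dir deg 173.1 pca 171.2 z 0.0655
sink scene 229 c [597.7 302.8] size [61.5 91.7] long dir deg 100.4 pca 100.1 z 0.039
sinkall scene 807 c [600.7 295.7] size [115.5 142.6] long dir deg 98.8 pca 67.5 z 0.0252
combfins scene 638 c [ 592.8 -239.4] size [90.9 49.6] long dir deg 82.9 pca 83.3 z 0.0954
comb scene 1127 c [ 591.5 -239. ] size [ 91.8 130.4] long dir deg 172.2 pca 78.8 z 0.0898
jaws scene 2518 c [ 563.7 -236.6] size [101.  197.5] long dir deg 173.7 pca 172.5 z 0.0664
handle near end [0.598 0.345 0.013] [0.645 0.4   0.033]
```

View pics/crop0.png

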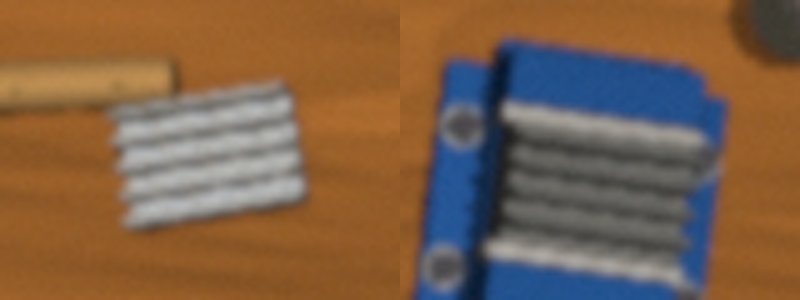

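The crop shows the hammer handle lying along the sink's far-left corner and ending near crop (175,80). The sink's right (-y) end is free. The comb's four fins are clear at crop (600,185).

Plan:
1. Grasp the sink by its long sides near the -y end with the tool leaning 45°.
2. Turn it 90° and stand it on its end.
3. Regrasp with the opposite lean, turn it another 90°, and nest it.

```bash
python3 -m handwheel '[[[0.0245,-0.018,0,0,0,-6],[0.0245,-0.018,0,0,0,-6],[0.0245,-0.018,0,0,0,-6],[0.0245,-0.018,0,0,0,-6],[0.0245,-0.018,0,0,0,-6],[0.0245,-0.018,0,0,0,-6],[0.0245,-0.018,0,0,0,-6],[0.0245,-0.018,0,0,0,-6],[0.0245,-0.018,0,0,0,-6],[0.0245,-0.018,0,0,0,-6],[0.0144,-0.0112,-0.008,4.43,0.81,0],[0.0144,-0.0112,-0.008,4.43,0.81,0],[0.0144,-0.0112,-0.008,4.43,0.81,0],[0.0144,-0.0112,-0.008,4.43,0.81,0],[0.0144,-0.0112,-0.008,4.43,0.81,0],[0.0144,-0.0112,-0.008,4.43,0.81,0],[0.0144,-0.0112,-0.008,4.43,0.81,0],[0.0144,-0.0112,-0.008,4.43,0.81,0],[0.0144,-0.0112,-0.008,4.43,0.81,0],[0.0144,-0.0112,-0.008,4.43,0.81,0]]]' 1
cat >> h.py <<'E'
from scipy.spatial.transform import Rotation as R
def tool():
    s=state(); q=s['tool_rot']; M=R.from_quat([q[1],q[2],q[3],q[0]]).as_matrix()
    return np.array(s['tool_pos']),M
def want(t,y,pos):
    "tool z=t, closing line y (either sign): prints the remaining shift (mm) and turn (deg)"
    p,M=tool(); t=np.array(t,float);t/=np.linalg.norm(t); y=np.array(y,float); y-=t*(y@t); y/=np.linalg.norm(y)
    if y@M[:,1]<0:y=-y
    W=np.c_[np.cross(y,t),y,t]
    s=state()
    print('t',round(s['time'],2),'F',np.round(s['contact_force'],1),'w',round(s['gripper_width'],3),'g',round(s['grasp_force'],1),'q',np.round(s['joint_pos'],2))
    print('shift mm',np.round((np.array(pos)-p)*1000,1),'turn deg',np.round(R.from_matrix(W@M.T).as_rotvec(degrees=True),2))
def az(d): d=np.radians(d); return np.array([np.cos(d),np.sin(d),0])
def lean(e,deg): # body towards e by deg
    d=np.radians(deg); return -np.array(e)*np.sin(d)+np.array([0,0,-np.cos(d)])
E
python3 - <<'E'
from h import *
e=az(-79.6); t=lean(e,45); G=np.array([.5977,.3028,.028])+.023*e
want(t,az(10.4),G+.022*t); print(tool()[0])
E
```

```text
time: 2.97
tool_pos: [0.6008, 0.2955, 0.1516]
tool_rot: [-0.295, 0.591, 0.709, 0.247]
contact_force: [-0.0, 0.5, -0.0]
gripper_width: 0.998
grasp_force: 0.0
t 2.97 F [-0.   0.5 -0. ] w 0.998 g 0.0 q [ 0.04  0.24  1.69  0.79  1.41 -0.35]
shift mm [  -1.7    0.  -139.2] turn deg [-0.25  0.02  0.13]
[0.60077228 0.29546375 0.1516355 ]
```

```bash
python3 -m handwheel '[[[-0.0017,0,-0.018,0,0,0],[0,0,-0.018,0,0,0],[0,0,-0.018,0,0,0],[0,0,-0.018,0,0,0],[0,0,-0.018,0,0,0],[0,0,-0.018,0,0,0],[0,0,-0.012,0,0,0],[0,0,-0.009,0,0,0],[0,0,-0.006,0,0,0],[0,0,-0.004,0,0,0],[0,0,0,0,0,0],[0,0,0,0,0,0]]]' 1
python3 - <<'E'
from h import *
im,d=grab_frame('scene'); cv2.imwrite('pics/s1.png',cv2.resize(im[100:300,290:490],None,fx=3,fy=3,interpolation=cv2.INTER_CUBIC))
E
```

```text
time: 3.97
tool_pos: [0.5984, 0.2966, 0.0129]
tool_rot: [-0.294, 0.592, 0.709, 0.245]
contact_force: [-1.0, 0.8, 0.5]
gripper_width: 1.0
grasp_force: 0.0
```

View pics/s1.png

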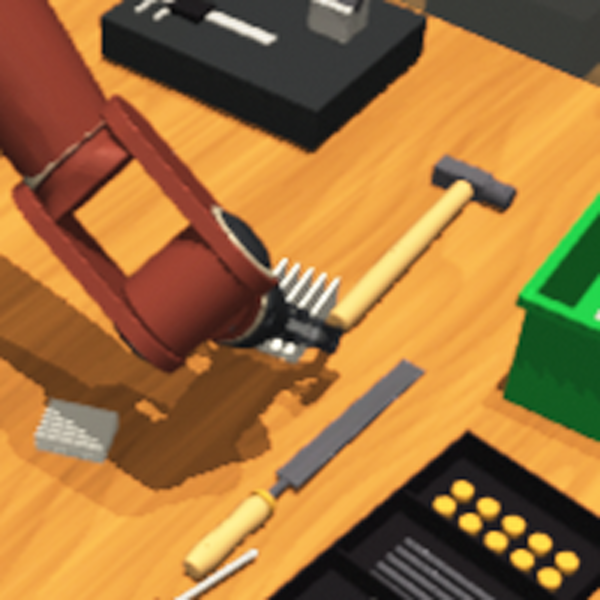

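The fingers straddle the sink's near end at crop (300,330), and the hammer handle's end is just beyond at (345,310), untouched. Closing and lifting.

```bash
python3 -m handwheel '[[[0,0,0,0,0,0],[0,0,0,0,0,0],[0,0,0,0,0,0],[0,0,0,0,0,0],[0,0,0,0,0,0],[0,0,0,0,0,0],[0,0,0,0,0,0],[0,0,0,0,0,0],[0,0,0,0,0,0],[0,0,0,0,0,0]]]' 0
python3 -m handwheel '[[[0,0,0.005,0,0,0],[0,0,0.01,0,0,0],[0,0,0.02,0,0,0],[0,0,0.025,0,0,0],[0,0,0.025,0,0,0],[0,0,0.025,0,0,0],[0,0,0.025,0,0,0],[0,0,0.02,0,0,0],[0,0,0.01,0,0,0],[0,0,0,0,0,0]]]' 0
python3 - <<'E'
from h import *
e=az(-79.6); t=lean(e,-45); G=np.array([.48,.20,.15])
want(t,az(10.4),G+.019*t); print(tool()[1][:,2], [ (round(m['conf'],2),m['box']) for m in masks_of('top','hammer')[:0]])
E
```

```text
time: 4.85
tool_pos: [0.5988, 0.2963, 0.0133]
tool_rot: [-0.294, 0.592, 0.709, 0.246]
contact_force: [1.1, -3.6, 5.1]
gripper_width: 0.697
grasp_force: 65.2
time: 5.68
tool_pos: [0.5991, 0.2966, 0.1804]
tool_rot: [-0.293, 0.591, 0.71, 0.247]
contact_force: [-0.3, 0.2, -2.3]
gripper_width: 0.697
grasp_force: 64.9
t 5.68 F [-0.3  0.2 -2.3] w 0.697 g 64.9 q [ 0.04  0.2   1.68  0.78  1.44 -0.32]
shift mm [-116.7 -109.8  -43.8] turn deg [-88.57 -16.    -0.13]
[-0.12382858  0.69618777 -0.70709905] []
```

```bash
python3 -m handwheel '[[[-0.0078,-0.0073,0.002,-5.9,-1.07,0],[-0.0078,-0.0073,0.002,-5.9,-1.07,0],[-0.0078,-0.0073,0.002,-5.9,-1.07,0],[-0.0078,-0.0073,0.002,-5.9,-1.07,0],[-0.0078,-0.0073,0.002,-5.9,-1.07,0],[-0.0078,-0.0073,0,-5.9,-1.07,0],[-0.0078,-0.0073,0,-5.9,-1.07,0],[-0.0078,-0.0073,0,-5.9,-1.07,0],[-0.0078,-0.0073,0,-5.9,-1.07,0],[-0.0078,-0.0073,0,-5.9,-1.07,0],[-0.0078,-0.0073,0,-5.9,-1.07,0],[-0.0078,-0.0073,0,-5.9,-1.07,0],[-0.0078,-0.0073,0,-5.9,-1.07,0],[-0.0078,-0.0073,0,-5.9,-1.07,0],[-0.0078,-0.0073,0,-5.9,-1.07,0],[0,0,0,0,0,0],[0,0,0,0,0,0]]]' 0
python3 - <<'E'
from h import *
e=az(-79.6); t=lean(e,-45); G=np.array([.48,.20,.15])
want(t,az(10.4),G+.019*t); print(tool()[0],tool()[1][:,2])
im,d=grab_frame('scene'); cv2.imwrite('pics/s2.png',cv2.resize(im[100:300,230:430],None,fx=3,fy=3,interpolation=cv2.INTER_CUBIC))
E
```

```text
time: 7.15
tool_pos: [0.4793, 0.1871, 0.1838]
tool_rot: [0.291, 0.591, 0.711, -0.247]
contact_force: [0.5, 0.6, -1.8]
gripper_width: 0.693
grasp_force: 65.1
t 7.15 F [ 0.5  0.6 -1.8] w 0.693 g 65.1 q [ 0.58  0.07  1.81 -0.7   1.62  0.5 ]
shift mm [  3.1  -0.3 -47.3] turn deg [-0.09 -0.42  0.07]
[0.47933653 0.18705174 0.18382903] [ 0.1215362  -0.69456596 -0.70908891]
```

View pics/s2.png

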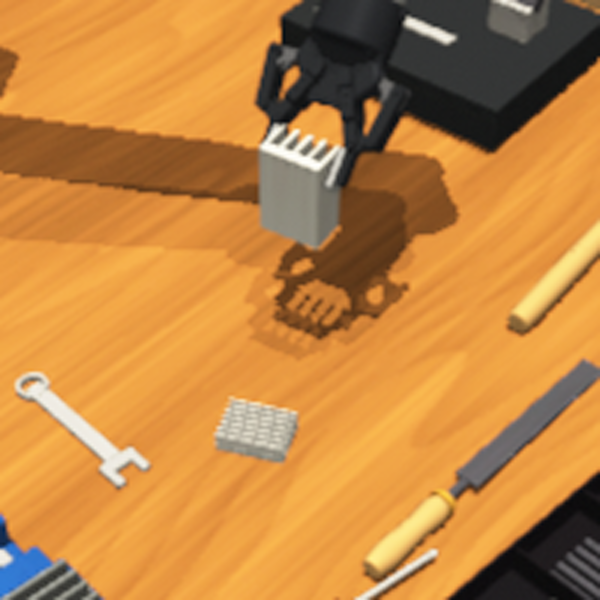

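The sink hangs upright at about crop (300,190), base face toward -y and fins toward the gripper. The bench below it is clear. Lowering with a force check near contact.

```bash
python3 - <<'E'
from h import *
im,d=grab_frame('scene'); P=cloud('scene',d); X,Y,Z=P[...,0],P[...,1],P[...,2]
m=(abs(X-.485)<.06)&(Y>.12)&(Y<.175)&(Z>.06)&(Z<.25); q=P[m]; 
print(len(q),np.percentile(q[:,2],[0,1,5,50,95,100]).round(4),'y',np.percentile(q[:,1],[5,50,95]).round(3))
A=np.c_[q[:,0],q[:,2],np.ones(len(q))]; print(np.linalg.lstsq(A,q[:,1],rcond=None)[0])
E
python3 -m handwheel '[[[0,0,-0.01,0,0,0],[0,0,-0.02,0,0,0],[0,0,-0.02,0,0,0],[0,0,-0.02,0,0,0],[0,0,-0.015,0,0,0],[0,0,-0.01,0,0,0],[0,0,-0.005,0,0,0],[0,0,0,0,0,0]]]' 0
python3 - <<'E'
from h import *
im,d=grab_frame('scene'); P=cloud('scene',d); X,Y,Z=P[...,0],P[...,1],P[...,2]
m=(abs(X-.485)<.06)&(Y>.12)&(Y<.185)&(Z>.006)&(Z<.2)
# base face plane and top edge
q=P[m&(Z>.03)&(Y<.172)]; print(len(q),np.percentile(q[:,2],[0,1,5,50,95,100]).round(4))
A=np.c_[q[:,0],q[:,2],np.ones(len(q))]; print(np.linalg.lstsq(A,q[:,1],rcond=None)[0])
print(state()['contact_force'],tool()[0])
E
```

```text
324 [0.1329 0.1345 0.1391 0.1797 0.222  0.2271] y [0.168 0.172 0.175]
[ 0.11854651 -0.0024454   0.11616105]
time: 7.92
tool_pos: [0.4807, 0.1865, 0.0864]
tool_rot: [0.292, 0.592, 0.709, -0.246]
contact_force: [-0.4, 0.6, -2.5]
gripper_width: 0.694
grasp_force: 65.2
180 [0.0336 0.0355 0.0404 0.0816 0.1226 0.1282]
[0.07205195 0.00065346 0.135987  ]
[-0.29169803 -0.55062697 -3.19232091] [0.48122981 0.18682835 0.0874123 ]
```

```bash
python3 -m handwheel '[[[0,0,-0.01,0,0,0],[0,0,-0.01,0,0,0],[0,0,-0.007,0,0,0],[0,0,-0.003,0,0,0],[0,0,-0.001,0,0,0],[0,0,0,0,0,0]]]' 0
python3 -m handwheel '[[[0,0,-0.001,0,0,0],[0,0,-0.001,0,0,0],[0,0,0,0,0,0],[0,0,0,0,0,0]]]' 0
```

```text
time: 8.47
tool_pos: [0.4808, 0.1868, 0.0559]
tool_rot: [0.293, 0.592, 0.709, -0.246]
contact_force: [0.3, 0.5, -2.1]
gripper_width: 0.69
grasp_force: 65.2
time: 8.8
tool_pos: [0.4811, 0.187, 0.0545]
tool_rot: [0.293, 0.593, 0.709, -0.245]
contact_force: [-0.2, -0.1, -2.6]
gripper_width: 0.695
grasp_force: 65.2
```

```bash
python3 -m handwheel '[[[0,0,-0.001,0,0,0],[0,0,0,0,0,0],[0,0,0,0,0,0]]]' 0
python3 -m handwheel '[[[0,0,-0.001,0,0,0],[0,0,0,0,0,0],[0,0,0,0,0,0]]]' 0|grep -E 'force|pos'

```

```text
time: 9.05
tool_pos: [0.4812, 0.187, 0.0537]
tool_rot: [0.293, 0.593, 0.709, -0.245]
contact_force: [0.2, 0.2, -1.0]
gripper_width: 0.691
grasp_force: 65.2
tool_pos: [0.4812, 0.1871, 0.0537]
contact_force: [-4.5, 0.4, 6.1]
grasp_force: 66.0
```

```bash
python3 -m handwheel '[[[0,0,0,0,0,0],[0,0,0,0,0,0],[0,0,0,0,0,0],[0,0,0,0,0,0],[0,0,0,0,0,0],[0,0,0,0,0,0]]]' 1
python3 -m handwheel '[[[-0.001,0.007,0.007,0,0,0],[-0.0025,0.014,0.014,0,0,0],[-0.0036,0.021,0.021,0,0,0],[-0.0036,0.021,0.021,0,0,0],[-0.0036,0.021,0.021,0,0,0],[0,0,0.03,0,0,0],[0,0,0.03,0,0,0],[0,0,0,0,0,0]]]' 1
python3 - <<'E'
from h import *
im,d=grab_frame('scene'); P=cloud('scene',d); X,Y,Z=P[...,0],P[...,1],P[...,2]
m=(abs(X-.485)<.06)&(Y>.12)&(Y<.235)&(Z>.012)&(Z<.12)
q=P[m&(Z<.08)&(Z>.015)&(Y<.185)]; A=np.c_[q[:,0],q[:,2],np.ones(len(q))]; k=np.linalg.lstsq(A,q[:,1],rcond=None)[0]; r=q[:,1]-A@k; g=abs(r)<.003; k=np.linalg.lstsq(A[g],q[g,1],rcond=None)[0]; print('base face y=',k,'yaw deg',np.degrees(np.arctan(k[0])),'x range',np.percentile(q[g,0],[1,99]))
w=P[m&(Z>.083)]; r=cv2.minAreaRect(w[:,:2].astype(np.float32)*1000); print('scene top',r,len(w),np.percentile(w[:,2],[50,99]))
im2,d2=grab_frame('top'); P=cloud('top',d2); m=(abs(P[...,0]-.48)<.06)&(P[...,1]>.12)&(P[...,1]<.23)&(P[...,2]>.083)&(P[...,2]<.11); w=P[m]; print('top',cv2.minAreaRect(w[:,:2].astype(np.float32)*1000),len(w),np.percentile(w[:,2],[50,99]))
cv2.imwrite('pics/s3.png',np.hstack([cv2.resize(im[100:250,230:380],None,fx=2.6,fy=2.6),cv2.resize(im2[200:350,180:330],None,fx=2.6,fy=2.6)]))
e=az(-79.6); print(tool()[0])
E
```

```text
time: 9.8
tool_pos: [0.4809, 0.1868, 0.0522]
tool_rot: [0.293, 0.592, 0.709, -0.245]
contact_force: [-0.3, -0.2, -0.5]
gripper_width: 0.998
grasp_force: 0.0
time: 10.47
tool_pos: [0.4691, 0.2737, 0.204]
tool_rot: [0.295, 0.594, 0.709, -0.24]
contact_force: [0.5, 0.2, 1.1]
gripper_width: 0.999
grasp_force: 0.0
base face y= [ 0.17944745 -0.00769957  0.08846472] yaw deg 10.173305678780892 x range [0.45368116 0.51357436]
scene top ((481.6138610839844, 192.5121612548828), (65.22633361816406, 43.74912643432617), 15.876679420471191) 193 [0.08898309 0.09411441]
top ((478.41278076171875, 192.12864685058594), (59.84737777709961, 39.72777557373047), 9.808201789855957) 197 [0.08888026 0.095096  ]
[0.46725948 0.27209668 0.19840796]
```

View pics/s3.png

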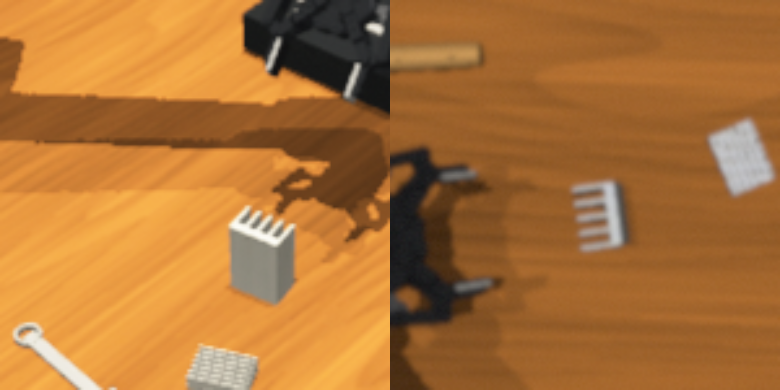

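The sink stands steadily on its end: scene crop (262,260), top crop (603,215), fins toward the gripper. Both cameras put the centre near (0.480, 0.192), yaw 10°. Swinging over to the opposite lean.

```bash
python3 -m handwheel '[[[0.0016,-0.0098,0.004,5.9,1.04,0],[0.0016,-0.0098,0.004,5.9,1.04,0],[0.0016,-0.0098,0.004,5.9,1.04,0],[0.0016,-0.0098,0.004,5.9,1.04,0],[0.0016,-0.0098,0.004,5.9,1.04,0],[0.0016,-0.0098,0.004,5.9,1.04,0],[0.0016,-0.0098,0.004,5.9,1.04,0],[0.0016,-0.0098,0,5.9,1.04,0],[0.0016,-0.0098,-0.004,5.9,1.04,0],[0.0016,-0.0098,-0.004,5.9,1.04,0],[0.0016,-0.0098,-0.004,5.9,1.04,0],[0.0016,-0.0098,-0.004,5.9,1.04,0],[0.0016,-0.0098,-0.004,5.9,1.04,0],[0.0016,-0.0098,-0.004,5.9,1.04,0],[0.0016,-0.0098,-0.004,5.9,1.04,0],[0,0,0,0,0,0]]]' 1
python3 - <<'E'
from h import *
e=az(-79.9); t=lean(e,45); G=np.array([.4795,.1923,.068])+.006*e
want(t,az(10.1),G-.089*t); want(t,az(10.1),G+.021*t);print(tool()[0])
E
```

```text
time: 11.9
tool_pos: [0.489, 0.1213, 0.1911]
tool_rot: [-0.296, 0.596, 0.705, 0.246]
contact_force: [-1.3, -0.4, -1.6]
gripper_width: 1.0
grasp_force: 0.0
t 11.9 F [-1.3 -0.4 -1.6] w 1.0 g 0.0 q [-0.28 -0.07  1.95  0.69  1.66 -0.53]
shift mm [  2.6   3.1 -60.2] turn deg [-0.21 -0.36  0.38]
t 11.9 F [-1.3 -0.4 -1.6] w 1.0 g 0.0 q [-0.28 -0.07  1.95  0.69  1.66 -0.53]
shift mm [ -11.1   79.7 -138. ] turn deg [-0.21 -0.36  0.38]
[0.48900879 0.12134189 0.19114929]
```

```bash
python3 -m handwheel '[[[0.001,0.001,-0.02,0,-0.3,0.4],[0.0016,0.002,-0.02,0,0,0],[0,0,-0.02,0,0,0],[-0.0025,0.014,-0.0141,0,0,0],[-0.0025,0.014,-0.0141,0,0,0],[-0.0025,0.014,-0.0141,0,0,0],[-0.0025,0.014,-0.0141,0,0,0],[-0.0025,0.013,-0.0133,0,0,0],[-0.0012,0.0076,-0.0081,0,0,0],[0,0,0,0,0,0],[0,0,0,0,0,0]]]' 1
python3 - <<'E'
from h import *
e=az(-79.9); t=lean(e,45); G=np.array([.4795,.1923,.068])+.006*e
want(t,az(10.1),G+.021*t);print(tool()[0])
E
```

```text
time: 12.82
tool_pos: [0.4789, 0.204, 0.0582]
tool_rot: [-0.291, 0.59, 0.712, 0.247]
contact_force: [-0.5, 1.1, 0.1]
gripper_width: 1.0
grasp_force: 0.0
t 12.82 F [-0.5  1.1  0.1] w 1.0 g 0.0 q [-0.13  0.1   2.03  0.76  1.37 -0.61]
shift mm [-0.9 -3.  -5. ] turn deg [ 0.02  0.47 -0.41]
[0.47886289 0.20402426 0.05816896]
```

```bash
python3 -m handwheel '[[[-0.0007,-0.003,-0.005,0,0.2,-0.2],[0,0,0,0,0,0]]]' 1 >/dev/null
python3 -m handwheel '[[[0,0,0,0,0,0],[0,0,0,0,0,0],[0,0,0,0,0,0],[0,0,0,0,0,0],[0,0,0,0,0,0],[0,0,0,0,0,0],[0,0,0,0,0,0],[0,0,0,0,0,0],[0,0,0,0,0,0]]]' 0
python3 -m handwheel '[[[0,0,0.005,0,0,0],[0,0,0.015,0,0,0],[0,0,0.025,0,0,0],[0,0,0.03,0,0,0],[0,0,0.03,0,0,0],[0,0,0.03,0,0,0],[0,0,0.025,0,0,0],[0,0,0.01,0,0,0],[0,0,0,0,0,0]]]' 0
python3 - <<'E'
from h import *
e2=az(-97); t=lean(e2,-45); C=np.array([.5915,-.2395,.072])
G=C+np.array([0,0,.026])-e2*.023
want(t,az(-7),G+.019*t);want(t,az(-7),G+.019*t+[0,0,.12]);print(tool()[0])
E
```

```text
time: 13.73
tool_pos: [0.4795, 0.2002, 0.0542]
tool_rot: [-0.291, 0.592, 0.71, 0.247]
contact_force: [0.7, -4.9, 5.3]
gripper_width: 0.696
grasp_force: 65.3
time: 14.48
tool_pos: [0.4798, 0.2005, 0.2256]
tool_rot: [-0.29, 0.591, 0.711, 0.248]
contact_force: [-1.5, -0.6, -2.3]
gripper_width: 0.697
grasp_force: 65.0
t 14.48 F [-1.5 -0.6 -2.3] w 0.697 g 65.0 q [-0.13 -0.15  1.96  0.74  1.61 -0.39]
shift mm [ 112.8 -430.5 -141. ] turn deg [-90.11  -2.08 -14.02]
t 14.48 F [-1.5 -0.6 -2.3] w 0.697 g 65.0 q [-0.13 -0.15  1.96  0.74  1.61 -0.39]
shift mm [ 112.8 -430.5  -21. ] turn deg [-90.11  -2.08 -14.02]
[0.47983027 0.20049731 0.22557877]
```

```bash
python3 -m handwheel '[[[0.007,-0.0269,0.001,-5.63,-0.13,-0.876],[0.007,-0.0269,0.001,-5.63,-0.13,-0.876],[0.007,-0.0269,0,-5.63,-0.13,-0.876],[0.007,-0.0269,0,-5.63,-0.13,-0.876],[0.007,-0.0269,0,-5.63,-0.13,-0.876],[0.007,-0.0269,0,-5.63,-0.13,-0.876],[0.007,-0.0269,0,-5.63,-0.13,-0.876],[0.007,-0.0269,0,-5.63,-0.13,-0.876],[0.007,-0.0269,0,-5.63,-0.13,-0.876],[0.007,-0.0269,0,-5.63,-0.13,-0.876],[0.007,-0.0269,0,-5.63,-0.13,-0.876],[0.007,-0.0269,0,-5.63,-0.13,-0.876],[0.007,-0.0269,0,-5.63,-0.13,-0.876],[0.007,-0.0269,0,-5.63,-0.13,-0.876],[0.007,-0.0269,0,-5.63,-0.13,-0.876],[0.007,-0.0269,0,-5.63,-0.13,-0.876],[0,0,0,0,0,0],[0,0,0,0,0,0]]]' 0
cat >> h.py <<'E'
def base():
    "held sink's flat base, seen from both cameras; tool's xy too"
    for cam in ['top','scene']:
        im,d=grab_frame(cam); P=cloud(cam,d); zt=tool()[0][2]+.028
        m=(abs(P[...,0]-.59)<.08)&(P[...,1]>-.31)&(P[...,1]<-.165)&(abs(P[...,2]-zt)<.012)
        lab,L,st,_=cv2.connectedComponentsWithStats(m.astype(np.uint8)); i=1+st[1:,4].argmax(); q=P[L==i]
        A=np.c_[q[:,:2]-q[:,:2].mean(0),np.ones(len(q))]; k=np.linalg.lstsq(A,q[:,2],rcond=None)[0]; r=abs(q[:,2]-A@k)<.004
        k=np.linalg.lstsq(A[r],q[r,2],rcond=None)[0]
        b=cv2.minAreaRect(q[r][:,:2].astype(np.float32)*1000); bp=cv2.boxPoints(b); l=max([bp[1]-bp[0],bp[2]-bp[1]],key=np.linalg.norm)
        print(cam,len(q),'c',np.round(b[0],1),np.round(b[1],1),'long az',round(np.degrees(np.arctan2(l[1],l[0]))%180,1),'z',round(k[2],4),'slope deg',np.degrees(k[:2]).round(2))
    return im
E
python3 - <<'E'
from h import *
im=base()
e2=az(-97); t=lean(e2,-45); C=np.array([.5915,-.2395,.072]); G=C+np.array([0,0,.026])-e2*.023
want(t,az(-7),G+.019*t); print(tool()[0])
im2=grab_frame('top')[0]
cv2.imwrite('pics/s4.png',np.hstack([cv2.resize(im[220:370,150:300],None,fx=2.6,fy=2.6),cv2.resize(im2[170:320,360:510],None,fx=2.6,fy=2.6)]))
E
```

```text
time: 15.98
tool_pos: [0.589, -0.2293, 0.2198]
tool_rot: [0.248, 0.693, 0.613, -0.288]
contact_force: [0.1, -0.4, -2.4]
gripper_width: 0.696
grasp_force: 65.9
top 1167 c [ 587.6 -239.4] [90.6 85.5] long az 83.4 z 0.2442 slope deg [-0.48  1.05]
scene 1301 c [ 584.3 -236.9] [99.5 89.8] long az 74.7 z 0.2475 slope deg [-0.96  1.6 ]
t 16.08 F [ 0.6  1.2 -2.1] w 0.698 g 65.9 q [-0.18  0.1   1.71 -0.8   1.37  0.14]
shift mm [   2.6   -0.8 -138.7] turn deg [-0.27 -0.16  0.23]
[ 0.59010722 -0.22921351  0.22329402]
```

View pics/s4.png

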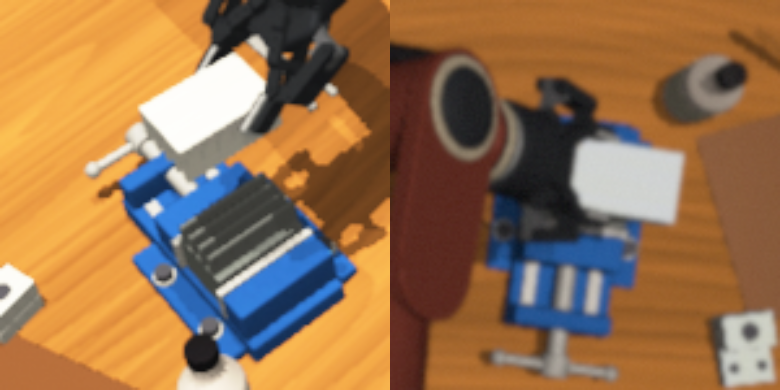

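The sink is now fins down, with its flat base on top: scene crop (205,110), top crop (630,180). It hangs above the comb. I lower it to about 2 cm above the comb tips and measure the base by brightness.

```bash
python3 -m handwheel '[[[0.0005,0,-0.01,-0.1,0,0.1],[0.001,0,-0.02,0,0,0],[0.001,0,-0.02,0,0,0],[0,0,-0.02,0,0,0],[0,0,-0.015,0,0,0],[0,0,-0.005,0,0,0],[0,0,0,0,0,0],[0,0,0,0,0,0],[0,0,0,0,0,0]]]' 0
cat >> h.py <<'E'
def base2():
    for cam in ['top','scene']:
        im,d=grab_frame(cam); P=cloud(cam,d); zt=tool()[0][2]+.026
        m=(abs(P[...,0]-.59)<.08)&(P[...,1]>-.31)&(P[...,1]<-.165)&(abs(P[...,2]-zt)<.012)&(im.min(-1)>(150 if cam=='top' else 190))
        lab,L,st,_=cv2.connectedComponentsWithStats(m.astype(np.uint8)); i=1+st[1:,4].argmax(); q=P[L==i]
        A=np.c_[q[:,:2]-q[:,:2].mean(0),np.ones(len(q))]; k=np.linalg.lstsq(A,q[:,2],rcond=None)[0]; r=abs(q[:,2]-A@k)<.003
        k=np.linalg.lstsq(A[r],q[r,2],rcond=None)[0]; w=q[r][:,:2]*1000
        b=cv2.minAreaRect(w.astype(np.float32)); bp=cv2.boxPoints(b); l=max([bp[1]-bp[0],bp[2]-bp[1]],key=np.linalg.norm)
        l=l/np.linalg.norm(l); l=l*np.sign(l[1]); n=np.array([l[1],-l[0]])
        print(cam,len(q),'c',np.round(b[0],1),np.round(b[1],1),'long az',round(np.degrees(np.arctan2(l[1],l[0])),2),'along',np.percentile(w@l,[1,99]).round(1),'across',np.percentile(w@n,[1,99]).round(1),'z',round(k[2],4),'slope deg',np.degrees(k[:2]).round(2))
    return im
E
python3 - <<'E'
from h import *
base2()
for cam in ['top','scene']:
    P=np.load(cam+'0.npz')['P']; k=(abs(P[...,0]-.59)<.1)&(abs(P[...,1]+.24)<.1)&(P[...,2]>.088); w=P[k][:,:2]*1000
    l=az(83)[:2]; n=np.array([l[1],-l[0]]); print('comb',cam,'along',np.percentile(w@l,[1,99]).round(1),'across',np.percentile(w@n,[1,99]).round(1))
p,M=tool(); print(p,M[:,2],np.degrees(np.arctan2(M[1,1],M[0,1])), 'lean',np.degrees(np.arccos(-M[2,2])),'closing slope',np.degrees(np.arcsin(M[2,1])))
print(state()['joint_pos'].round(3) if hasattr(state()['joint_pos'],'round') else state()['joint_pos'])
E
```

```text
time: 16.88
tool_pos: [0.5944, -0.2301, 0.1373]
tool_rot: [0.254, 0.693, 0.611, -0.286]
contact_force: [-0.8, 0.3, -2.3]
gripper_width: 0.694
grasp_force: 65.9
top 927 c [ 593.4 -240.7] [90.4 59.6] long az 82.33 along [-203.1 -115.5] across [590.9 648.9] z 0.1616 slope deg [-0.07  0.27]
scene 928 c [ 592.7 -240. ] [89.8 72.8] long az 83.49 along [-215.2 -127.3] across [586.7 646.9] z 0.163 slope deg [0.88 0.14]
comb top along [-252.2 -121.5] across [592.1 721.8]
comb scene along [-210.  -121.4] across [593.7 641.5]
[ 0.59436087 -0.230078    0.13740187] [-0.08566067 -0.70172608 -0.70727841] -7.149744742775143 lean 44.98609118559253 closing slope 0.1899103825421596
[-0.175  0.206  1.755 -0.834  1.262  0.253]
```

```bash
python3 - <<'E'
from h import *
for cam in ['top','scene']:
    P=np.load(cam+'0.npz')['P']; c=camera_info(cam)
    k=(abs(P[...,0]-.59)<.06)&(abs(P[...,1]+.24)<.07)&(P[...,2]>.085)&(P[...,2]<.105); w=P[k]*1000
    best=[]
    for a in np.arange(79,88,.5):
        l=az(a)[:2]; n=np.array([l[1],-l[0]]); C0=np.array([591.5,-239.5]); v=(w[:,:2]-C0)@n; u=(w[:,:2]-C0)@l
        for o in np.arange(-6,6.1,.25):
            dd=np.min(abs((v-o)[:,None]-np.array([-21,-7,7,21])),1); best.append((np.minimum(dd,6).mean(),a,o,np.percentile(u,[1,99]).mean()))
    best.sort(); print(cam,len(w),[np.round(b,2).tolist() for b in best[:4]])
    l=az(83)[:2]; n=np.array([l[1],-l[0]]); v=(w[:,:2]-[591.5,-239.5])@n; print('hist',np.histogram(v,np.arange(-32,33,2))[0],'mean',v.mean().round(2),'ends',np.percentile(v,[1,99]).round(1))
    # floor/side strips
    k=(abs(P[...,0]-.59)<.06)&(abs(P[...,1]+.24)<.07)&(abs(P[...,2]-.072)<.004); w=P[k]*1000; v=(w[:,:2]-[591.5,-239.5])@n; print('floor',np.histogram(v,np.arange(-40,41,2))[0])
    if cam=='top': u,vv=436.0,242.8
    else: u,vv=242.2,308.3
    T=np.array(c['T']); r=T[:3,:3]@np.array([(u-c['cx'])/c['fx'],-(vv-c['cy'])/c['fy'],-1]); s=(.072-T[2,3])/r[2]; q=(T[:3,3]+s*r)*1000; print('pinpoint floor',q.round(1),'across off',((q[:2]-[591.5,-239.5])@n).round(2),'along',((q[:2]-[591.5,-239.5])@l).round(2))
l=az(83)[:2]; n=np.array([l[1],-l[0]]); p=tool()[0]*1000; print('tool across',((p[:2]-[591.5,-239.5])@n).round(2),'along',((p[:2]-[591.5,-239.5])@l).round(2))
E
```

```text
top 355 [[1.4, 83.0, -1.25, -0.26], [1.4, 83.5, -1.25, -0.21], [1.41, 83.5, -1.0, -0.21], [1.41, 83.5, -1.5, -0.21]]
hist [ 0  0  0 12 33 30 10  0  0  0 10 37 29 14  0  0  0 14 36 29 11  0  0  0
 18 36 22 14  0  0  0  0] mean -0.81 ends [-24.3  22.8]
floor [ 2  3  2  2 17 24 23 25  6  1  1 13 20 21 21  5  1  1 11 22 26 22  7  0
  0  6 21 23 27  7  1  0  4 20 21  5  3  2  1  2]
pinpoint floor [ 592.3 -245.1   72. ] across off 1.47 along -5.47
scene 751 [[1.29, 83.5, 2.0, -0.17], [1.29, 83.5, 1.75, -0.17], [1.3, 83.0, 1.75, -0.04], [1.3, 83.0, 2.0, -0.04]]
hist [  0   0   0   0  10  50  91  36   2   0   0  11  42  82  45   2   0   0
  12  40  99  41   1   0   1  15  30 104  37   0   0   0] mean 1.77 ends [-22.3  25.1]
floor [ 0  0  0  0  0  1  0  1  0  2  2  2  2  0  0  2  2  2  0  2  1  0  2  0
  1  1  1  1  3  0 14 28 30 31 33 30 10  0  0  0]
pinpoint floor [ 591.1 -240.    72. ] across off -0.37 along -0.56
tool across 1.69 along 9.7
```

```bash
python3 -m handwheel '[[[-0.0008,0.0004,-0.006,0,0,0.2],[-0.0008,0.0003,-0.006,0,0,0.2],[0,0,-0.005,0,0,0],[0,0,-0.003,0,0,0],[0,0,0,0,0,0],[0,0,0,0,0,0]]]' 0
python3 - <<'E'
from h import *
base2()
l=az(83)[:2]; n=np.array([l[1],-l[0]])
for i in range(3):
    p=tool()[0]*1000; print('tool across',((p[:2]-[591.5,-239.5])@n).round(2),'along',((p[:2]-[591.5,-239.5])@l).round(2),p.round(1)); grab_frame('top')
im,_=grab_frame('scene'); cv2.imwrite('pics/s5.png',cv2.resize(im[240:360,170:310],None,fx=5,fy=5,interpolation=cv2.INTER_CUBIC))
E
```

```text
time: 17.48
tool_pos: [0.5914, -0.2292, 0.1149]
tool_rot: [0.254, 0.691, 0.614, -0.286]
contact_force: [-0.0, 0.0, -1.7]
gripper_width: 0.694
grasp_force: 65.9
top 898 c [ 590.7 -239.6] [90.2 60.6] long az 82.97 along [-209.  -121.8] across [586.2 644.1] z 0.1393 slope deg [ 0.23 -0.18]
scene 910 c [ 589.3 -239.3] [90.2 71.1] long az 82.45 along [-203.8 -116.3] across [586.4 647.5] z 0.141 slope deg [1.04 0.47]
tool across -0.81 along 10.19 [ 591.9 -229.3  115.7]
tool across -0.73 along 10.23 [ 592.  -229.3  115.8]
tool across -0.71 along 10.24 [ 592.  -229.2  115.9]
```

View pics/s5.png

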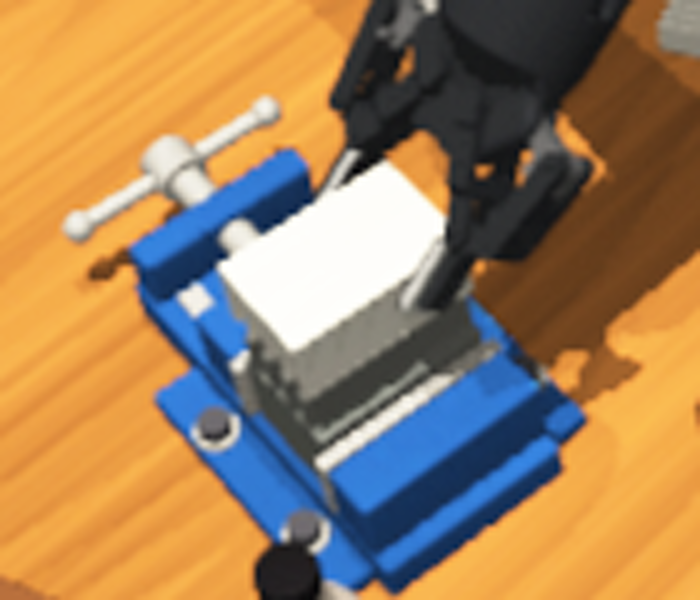

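The sink sits square above the comb. Its fin tips are just over the comb fins, with the end profile at crop (270,370), and the fingers are clear of the jaws. The two cameras average to about 0.8 mm sideways, so I trim that and go down slowly.

```bash
python3 -m handwheel '[[[0.0008,-0.0001,-0.002,0,0,0],[0,0,-0.002,0,0,0],[0,0,-0.002,0,0,0],[0,0,0,0,0,0],[0,0,0,0,0,0]]]' 0
python3 -m handwheel '[[[0,0,-0.002,0,0,0],[0,0,-0.002,0,0,0],[0,0,-0.001,0,0,0],[0,0,0,0,0,0],[0,0,0,0,0,0]]]' 0
```

```text
time: 18.2
tool_pos: [0.5923, -0.2292, 0.109]
tool_rot: [0.254, 0.691, 0.614, -0.286]
contact_force: [0.2, 0.2, -2.8]
gripper_width: 0.691
grasp_force: 65.9
time: 18.62
tool_pos: [0.5925, -0.2293, 0.1044]
tool_rot: [0.254, 0.691, 0.614, -0.286]
contact_force: [-0.4, 0.3, -3.0]
gripper_width: 0.69
grasp_force: 65.9
```

The tips are about 9 mm below the comb's tips with no contact force, so the fins are engaged.

```bash
python3 -m handwheel '[[[0,0,-0.002,0,0,0],[0,0,-0.002,0,0,0],[0,0,-0.002,0,0,0],[0,0,-0.002,0,0,0],[0,0,-0.001,0,0,0],[0,0,0,0,0,0],[0,0,0,0,0,0]]]' 0
python3 -m handwheel '[[[0,0,-0.0015,0,0,0],[0,0,-0.0015,0,0,0],[0,0,-0.001,0,0,0],[0,0,0,0,0,0],[0,0,0,0,0,0]]]' 0
python3 - <<'E'
from h import *
base2()
E
```

```text
time: 19.2
tool_pos: [0.5925, -0.2293, 0.0954]
tool_rot: [0.254, 0.691, 0.614, -0.286]
contact_force: [0.3, 0.3, -2.9]
gripper_width: 0.691
grasp_force: 65.9
time: 19.62
tool_pos: [0.5925, -0.2293, 0.0914]
tool_rot: [0.254, 0.691, 0.614, -0.286]
contact_force: [-0.5, -0.3, -1.8]
gripper_width: 0.69
grasp_force: 65.9
top 864 c [ 591.  -239.7] [90.3 59.4] long az 82.66 along [-206.1 -119.4] across [587.9 645.7] z 0.1155 slope deg [0.36 0.44]
scene 896 c [ 589.3 -239.3] [90.  72.5] long az 81.68 along [-195.4 -107.6] across [589.4 651. ] z 0.1171 slope deg [0.68 0.07]
```

About 4 mm to go; last steps with force checks.

```bash
python3 -m handwheel '[[[0,0,-0.001,0,0,0],[0,0,-0.001,0,0,0],[0,0,0,0,0,0],[0,0,0,0,0,0]]]' 0 | grep -E 'pos|contact'
python3 -m handwheel '[[[0,0,-0.001,0,0,0],[0,0,0,0,0,0],[0,0,0,0,0,0]]]' 0| grep -E 'pos|contact'
```

```text
tool_pos: [0.5925, -0.2293, 0.0893]
contact_force: [0.7, 0.5, -2.9]
tool_pos: [0.5925, -0.2293, 0.0884]
contact_force: [1.4, 0.5, -2.6]
```

```bash
python3 -m handwheel '[[[0,0,-0.0007,0,0,0],[0,0,0,0,0,0],[0,0,0,0,0,0]]]' 0| grep -E 'pos|contact'
```

```text
tool_pos: [0.5925, -0.2293, 0.0877]
contact_force: [0.3, -0.2, -2.9]
```

```bash
python3 -m handwheel '[[[0,0,-0.0007,0,0,0],[0,0,0,0,0,0],[0,0,0,0,0,0]]]' 0| grep -E 'pos|contact'
```

```text
tool_pos: [0.5926, -0.2293, 0.0871]
contact_force: [-0.1, 0.4, -2.5]
```

```bash
python3 -m handwheel '[[[0,0,-0.0007,0,0,0],[0,0,0,0,0,0],[0,0,0,0,0,0]]]' 0| grep -E 'pos|contact'
```

```text
tool_pos: [0.5927, -0.2294, 0.0869]
contact_force: [0.4, 1.5, 1.6]
```

```bash
python3 -m handwheel '[[[0,0,-0.0007,0,0,0],[0,0,0,0,0,0],[0,0,0,0,0,0]]]' 0| grep -E 'pos|contact'
python3 - <<'E'
from h import *
base2()
E
```

```text
tool_pos: [0.5927, -0.2294, 0.0869]
contact_force: [-3.0, 3.7, 5.8]
top 859 c [ 591. -240.] [89.9 59.3] long az 82.38 along [-202.8 -116. ] across [589.  646.5] z 0.1112 slope deg [-0.15  0.16]
scene 889 c [ 590.7 -239.4] [89.9 68.6] long az 83.27 along [-212.5 -125.2] across [584.8 645.3] z 0.1125 slope deg [0.34 0.09]
```

Bottomed: base at 0.111–0.1125 m, level, with force building. Release and back off along the tool axis.

```bash
python3 -m handwheel '[[[0,0,0,0,0,0],[0,0,0,0,0,0],[0,0,0,0,0,0],[0,0,0,0,0,0],[0,0,0,0,0,0],[0,0,0,0,0,0]]]' 1
python3 -m handwheel '[[[0.0006,0.005,0.005,0,0,0],[0.0012,0.01,0.01,0,0,0],[0.0024,0.02,0.02,0,0,0],[0.0024,0.02,0.02,0,0,0],[0.0024,0.02,0.02,0,0,0],[0.0024,0.02,0.02,0,0,0],[0.0024,0.02,0.02,0,0,0],[0,0,0.02,0,0,0],[0,0,0,0,0,0],[0,0,0,0,0,0]]]' 1
python3 - <<'E'
from h import *
for cam in ['top','scene']:
    im,d=grab_frame(cam); P=cloud(cam,d); m=(abs(P[...,0]-.59)<.06)&(abs(P[...,1]+.24)<.07)&(P[...,2]>.105)&(P[...,2]<.12); q=P[m]
    A=np.c_[q[:,:2]-q[:,:2].mean(0),np.ones(len(q))]; k=np.linalg.lstsq(A,q[:,2],rcond=None)[0]
    print(cam,len(q),cv2.minAreaRect(q[:,:2].astype(np.float32)*1000),k[2].round(4),np.degrees(k[:2]).round(2))
    for t in ['small_sink','hammer','spanner','screwdriver','file','step_block','oil_bottle'] if cam=='top' else []:
        r=masks_of(cam,t); print(t,[(round(x['conf'],2),np.round(x['box'],0).tolist()) for x in r[:1]])
    cv2.imwrite(f'pics/e_{cam}.png',im)
a=cv2.imread('pics/e_scene.png')[220:370,150:300]; b=cv2.imread('pics/e_top.png')[170:320,360:510]
cv2.imwrite('pics/end.png',np.hstack([cv2.resize(x,None,fx=2.6,fy=2.6,interpolation=cv2.INTER_CUBIC) for x in (a,b)]))
E
```

```text
time: 21.9
tool_pos: [0.5925, -0.2293, 0.0856]
tool_rot: [0.254, 0.691, 0.614, -0.286]
contact_force: [-0.6, -0.0, -0.2]
gripper_width: 1.0
grasp_force: 0.0
time: 22.73
tool_pos: [0.6073, -0.114, 0.2231]
tool_rot: [0.255, 0.691, 0.613, -0.284]
contact_force: [-0.0, 0.1, 0.2]
gripper_width: 1.0
grasp_force: 0.0
top 912 ((591.21826171875, -239.40953063964844), (91.99372863769531, 60.899024963378906), 82.57942962646484) 0.1112 [-0.33 -0.09]
small_sink []
hammer [(0.74, [104.0, 206.0, 113.0, 36.0])]
spanner [(0.6, [342.0, 282.0, 15.0, 62.0])]
screwdriver [(0.77, [336.0, 186.0, 56.0, 15.0])]
file [(0.94, [211.0, 187.0, 79.0, 5.0])]
step_block [(0.55, [482.0, 288.0, 28.0, 30.0])]
oil_bottle [(0.64, [465.0, 191.0, 32.0, 29.0])]
scene 966 ((592.0869140625, -238.5309295654297), (91.91278076171875, 63.549644470214844), 83.15369415283203) 0.1121 [-1.09  0.22]
```

View pics/end.png

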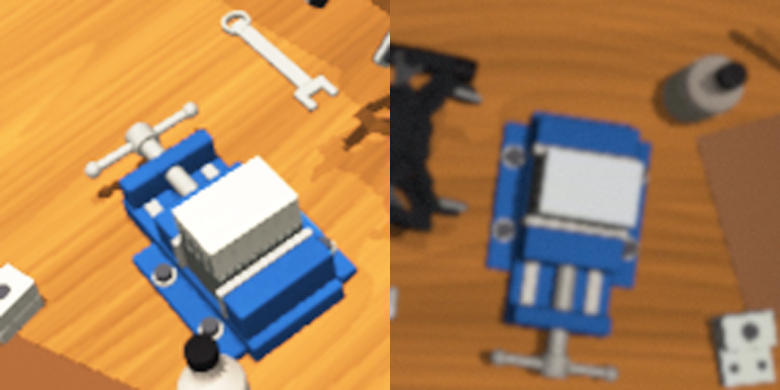

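The sink rests flat in the comb at scene crop (240,215) and top crop (592,187), centred and level, with the gripper clear. The other things are where they were.

```bash
python3 -c "
from plant import *
print(job_done())"
```

```text
the job is handed in; nothing more can be done
None
```

The larger heat sink is nested fins down in the comb block, bottomed, level and released, with the gripper clear, and the job was handed in at about 23 s (no verdict was returned).

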